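# Slide a brass blank into the drilling nest and shut the keeper

## Robot

A 6-joint arm with a two-finger parallel gripper is mounted at the origin on the work surface. World frame = base frame: x ahead of the robot, y to its left, z up, the work surface at z = 0. Lengths are in m, angles in rad, forces in N, time in s.
With the tool pointing down it reaches from about 0.35 to 0.975 m from the base axis. Payload 4.9 kg.
Tool frame: the origin (TCP) lies at the very end of the fingers, on their centre line; the grasp point (between the pads) lies 19 mm behind it; z points along the fingers, y is the line along which they close (so a half turn about z gives the same grasp; the last joint's range is limited). The gripper opens to 85 mm and grips with 20 to 120 N. Pads are 22 mm wide; open, the fingers measure 114 mm over their backs; the gripper's body (76 mm by 85 mm) begins 54 mm behind the grasp point. The pads swing forward as they close: fully open they stand 13 mm farther back than shut.
Start: joints at [-1.244, 0.053, 1.613, -0, 1.476, -0.119], TCP at [0.269, -0.564, 0.231] pointing down, gripper open.
Joint ranges: [-3.01, 3.01], [-1.01, 2.22], [0.06, 2.58], [-1.02, 4.17], [0.09, 2.62], [-3.14, 3.14]. Speed limits (rad/s): [2.57, 2.57, 3.14, 3.14, 3.14, 3.14].

## Interface

Orientations are given as a rotation vector (axis times angle).
In Python, from station import ctrl gives the robot as it stands.
- The arm moves only by the shell command python3 -m crank 'ROWS' [OPENING] [FORCE]. ROWS is text: rows parted by semicolons, each of 4 numbers parted by spaces: the shift along the world's x, y, z in units of 0.5 m (1.0 is 0.5 m), then the turn about the world's z in units of 90 degrees (1.0 is 90 degrees). In form: x y z turn; .... A call has exactly 5 rows; each row shifts and turns the commanded pose from where the row before left it; what a row does not reach is not made up. A row lasts 1/12 s, in which the tool goes at most 41.7 mm and 7.16 degrees, less where a joint would pass 70% of its speed; a pose out of reach is approached as far as the arm can. A call with a number of a shift or a turn outside -1 to 1 is refused whole. A call with a gripper value outside its range is refused whole. OPENING is the opening in per cent of the stroke, from 0 (shut) to 100 (fully open), set as the call begins (- or left out, the last holds). The fingers move at their own pace and stop on an object; FORCE is the grip in N (left out, the last holds). Time passes only in rows, so rows that do not move let the fingers close, or fill a call up. It gives the time, the measured TCP pose, the force, the opening and the grip force at its end, in the units of the state.
- ctrl.get_obs(): the state, without advancing time (a new reading comes with each control period).
- ctrl.get_image(name): name is "side" or "top" or "wrist"; returns (picture, depth): 480x640x3 uint8, red, green, blue; 480x640 float32, m along the optical axis (not along the pixel's ray), 0 where there is no reading.
- ctrl.get_calibration(name): a dict with "fx", "fy", "cx", "cy" (pixels), "extrinsics" (4x4, takes a point from world to camera coordinates). Camera axes: x right, y down, z forward; pixel columns grow to the right and rows downward; lengths in m; the calibration is good to about 2 mm. A picture is of the moment at which its call begins: read the wrist's pose just before it. get_calibration takes no time and is no camera call; for the wrist camera it gives the pose at the moment of the call.
- ctrl.finish_job(): hands the job in; it is judged then, once.
The state is a dict: "t": time; "q": joint angles; "dq": joint speeds; "effort": joint torques, N m; "tool_pos": TCP position; "tool_rot": TCP orientation; "contact_force": force on the tool from outside, world axes, zero at the start; "wrist_torque": the same for the moment, N m; "opening": finger opening in m; "grip_force": force on a finger pad.
Only numpy, scipy, OpenCV 4.12 (cv2) and the standard library are available. Lean on these libraries where they do the work, as an engineer would, in place of code of your own. Each camera call takes 0.05 s, during which the arm holds its last target. There are 200 camera calls.

## Task

Load the drilling fixture: take the brass disc from the wooden board, lay it flat on the bare front part of the aluminium plate (the side nearest the robot) and slide it across the plate, pressing only lightly and never lifting it over the nest, until it drops fully home and flat in the round pocket. Then swing the yellow keeper over it until it meets its stop, and let go. Leave the other two discs, the bottles and the screwdriver as they are.

Things in the scene. Friction and masses are not known exactly. Their poses are not given: they have to be found in the camera images.
- brass_center (a point): centre of the brass-yellow disc blank, 40 mm across and 7 mm thick, lying flat (its own z is the disc's axis). One of three equal discs in a row, 62 mm apart, on a wooden board; which place it has varies.
- copper_center (a point): centre of the reddish copper disc, 40 mm x 7 mm, on the same board; leave alone.
- steel_center (a point): centre of the grey steel disc, 40 mm x 7 mm, on the same board; leave alone.
- board: pale wooden board 200 (x) x 64 (y) x 14 mm that the discs lie on in a row along its x; origin at the centre of its underside.
- fixture: drilling fixture, screwed to the bench: dark steel base 200 (x) x 176 (y) x 12 mm, on it an aluminium plate 150 (x) x 112 (y) mm. Origin on the bench under the plate's usual middle; x points from the plate's bare front part towards the nest, y to the side of the keeper. The plate is bolted through slots and stands up to 7 mm off its usual place along x and along y; this shift is not measured.
- front (a point): middle of the plate's bare front part, where the disc is laid: on the plate's flat face, 28 mm above the bench, at fixture (-45, 0) mm. The bare part runs over fixture x from -65 to -25 mm. The face is smooth, oiled metal (friction about 0.25).
- nest_mid (a point): usual middle of the nest at the height of the plate's face, fixture (20, 0, 28) mm. The real pocket moves with the plate: its centre lies anywhere within 7 mm of here along each fixture axis, so find it by feel. It is the plate's only pocket: round, 42.5 mm across, 5 mm deep, with a 1 mm 45-degree chamfer round its mouth. The disc seated in it stands 2 mm proud.
- keeper (a joint): angle of the yellow forked keeper, a flat arm 20 x 6 mm, tip 108 mm from its upright post at fixture (20, 85) mm. 0: parked along fixture +x. It swings level, clockwise from above, to 1.571: along fixture -y over the nest, at its stop. Stays where left; takes 1 to 2 N at the knob. Underside 3.5 mm above the plate's face: it clears a seated disc, not one lying on the plate.
- keeper_knob (a point): centre of the black upright knob on the keeper, 14 mm across and 20 mm tall, 52 mm from the post; its middle is 23.5 mm above the plate's face, and it can be pinched from above or pushed.
- glue_center (a point): white glue bottle with a red cap, 52 mm across and 130 mm tall, this point 65 mm up; bystander.
- oil_center (a point): blue bottle with a white cap, 44 mm across and 150 mm tall, this point 75 mm up; bystander.
- driver: screwdriver with a yellow handle lying on the bench to the left; bystander.

How it is judged:
By the outcome, as a careful person would: the job done as asked, in the order asked, and still so for the second after the job is handed in, with the robot touching nothing.
It also fails if it takes over 67 s, if anything falls off the work surface, if the arm or the gripper's body presses on something with over 40 N, if the wrist force passes 120 N, or if a joint passes its speed limit or range.

## Working session

There is one attempt and no reset: what is moved stays moved. The work goes in short steps, Python scripts to look and compute and a shell command to move; the robot and the scene stay as the last step left them, time stands still between calls to the robot, and variables do not carry over. Pictures are saved under pics/ and viewed, at most 10 in all, crops included, and the job is handed in when it is done.

```bash
mkdir -p pics; ls; cat > h.py <<'E'
import numpy as np, cv2
from station import ctrl
def grab(n,f=None):
    c=ctrl.get_calibration(n); im,d=ctrl.get_image(n)
    if f: cv2.imwrite('pics/'+f,cv2.cvtColor(im,cv2.COLOR_RGB2BGR))
    return im,d,c
def ray(c,u,v,z):
    E=np.array(c["extrinsics"]);R=E[:3,:3];o=-R.T@E[:3,3]
    d=R.T@np.array([(u-c["cx"])/c["fx"],(v-c["cy"])/c["fy"],1]);s=(z-o[2])/d[2];return o+s*d
E
python3 - <<'E'
from h import *
o=ctrl.get_obs();print({k:np.round(v,3) for k,v in o.items()})
for n in("top","side"):
    im,d,c=grab(n,n+'0.png')
    E=np.array(c["extrinsics"]);print(n,c["fx"],c["fy"],c["cx"],c["cy"],E.round(3).tolist())
E
```

```text
pics
{'t': np.float64(0.0), 'q': array([-1.244,  0.053,  1.614, -0.   ,  1.476, -0.119]), 'dq': array([-0.   , -0.   ,  0.002, -0.001, -0.   ,  0.   ]), 'effort': array([ 1.0000e-03, -3.9369e+01, -3.7017e+01, -0.0000e+00,  7.0000e-03,
        0.0000e+00]), 'tool_pos': array([ 0.269, -0.563,  0.23 ]), 'tool_rot': array([-3.062, -0.694,  0.   ]), 'contact_force': array([-0.338, -0.139, -0.129]), 'wrist_torque': array([ 0.013, -0.018, -0.018]), 'grip_force': np.float64(0.0), 'opening': np.float64(0.085)}
top 480.42444529009055 480.42444529009055 320.208429513217 239.66064956963163 [[-0.019, -1.0, 0.005, -0.035], [-0.98, 0.018, -0.199, 0.556], [0.199, -0.008, -0.98, 0.963], [0.0, 0.0, 0.0, 1.0]]
side 509.8748445993336 509.8748445993336 324.1778814244271 231.45315842503172 [[0.882, -0.472, -0.002, -0.508], [-0.358, -0.666, -0.654, 0.235], [0.308, 0.578, -0.756, 1.003], [0.0, 0.0, 0.0, 1.0]]
```

View pics/top0.png

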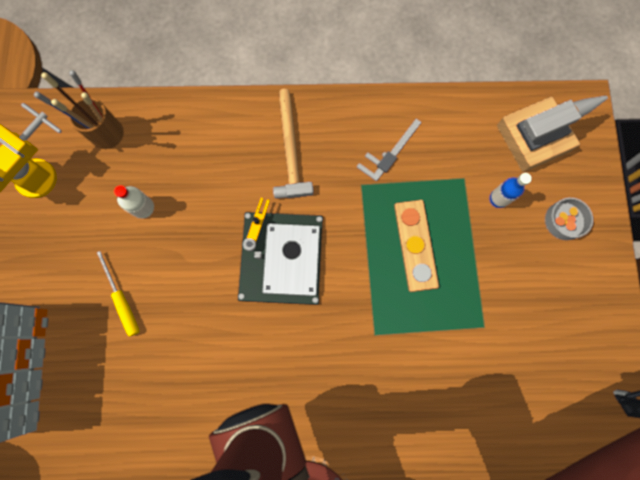

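Top view: brass disc is the middle one (415,245), copper (410,217), steel (422,272). Fixture is at about (281,258), with the dark pocket visible at (291,250) and the keeper parked from (250,243) to (265,205).

```bash
python3 - <<'E'
from h import *
im,d,c=grab("top")
hsv=cv2.cvtColor(im,cv2.COLOR_RGB2HSV)
def blobs(m,x0,x1,y0,y1):
    k=np.zeros(m.shape,np.uint8);k[y0:y1,x0:x1]=m[y0:y1,x0:x1];cs,_=cv2.findContours(k,cv2.RETR_EXTERNAL,cv2.CHAIN_APPROX_NONE)
    return sorted(cs,key=cv2.contourArea,reverse=True)
def cen(q):m=cv2.moments(q);return m['m10']/m['m00'],m['m01']/m['m00']
print('hsv',hsv[245,415],hsv[217,410],hsv[272,422],hsv[283,415],hsv[260,300],hsv[250,291],hsv[290,255])
b=blobs(cv2.inRange(hsv,(20,150,120),(35,255,255)),390,440,225,262)[0];u=cen(b);print('brass',u,cv2.contourArea(b),ray(c,*u,.021).round(4))
m=cv2.inRange(hsv,(0,0,130),(180,60,255))
p=blobs(m,255,325,218,300)[0];r=cv2.minAreaRect(p);print('plate',r,[ray(c,*q,.028).round(4) for q in cv2.boxPoints(r)],ray(c,*r[0],.028).round(4))
g=cv2.inRange(hsv,(0,0,0),(180,255,90))
k=blobs(g,278,306,237,264)[0];print('pocket',cv2.fitEllipse(k),ray(c,*cv2.fitEllipse(k)[0],.026).round(4))
s=blobs(cv2.inRange(hsv,(8,40,170),(22,140,255)),380,450,190,300)[0];r=cv2.minAreaRect(s);print('board',r,[ray(c,*q,.014).round(4) for q in cv2.boxPoints(r)])
cv2.imwrite('pics/crop1.png',cv2.cvtColor(cv2.resize(im[185:315,225:450],None,fx=3.5,fy=3.5,interpolation=cv2.INTER_CUBIC),cv2.COLOR_RGB2BGR))
E
```

```text
hsv [ 23 235 244] [ 11 172 236] [ 34   9 204] [ 19 130 245] [ 45   4 231] [ 0  5 53] [63 34 82]
brass (414.7057938299473, 243.9894657637321) 221.5 [ 0.5488 -0.253   0.021 ]
plate ((290.4464111328125, 259.07232666015625), (53.93263244628906, 70.31216430664062), 2.862405300140381) [array([0.4475, 0.0808, 0.028 ]), array([0.6012, 0.0739, 0.028 ]), array([ 0.593 , -0.0442,  0.028 ]), array([ 0.4396, -0.0338,  0.028 ])] [0.5192 0.0192 0.028 ]
pocket ((291.2469482421875, 249.7567138671875), (15.77631664276123, 16.478116989135742), 55.02224349975586) [0.54   0.0175 0.026 ]
board ((415.8440246582031, 245.1157989501953), (89.84700775146484, 29.311792373657227), 79.99201965332031) [array([ 0.6437, -0.2125,  0.014 ]), array([ 0.6544, -0.2781,  0.014 ]), array([ 0.4546, -0.2997,  0.014 ]), array([ 0.4448, -0.2364,  0.014 ])]
```

View pics/crop1.png

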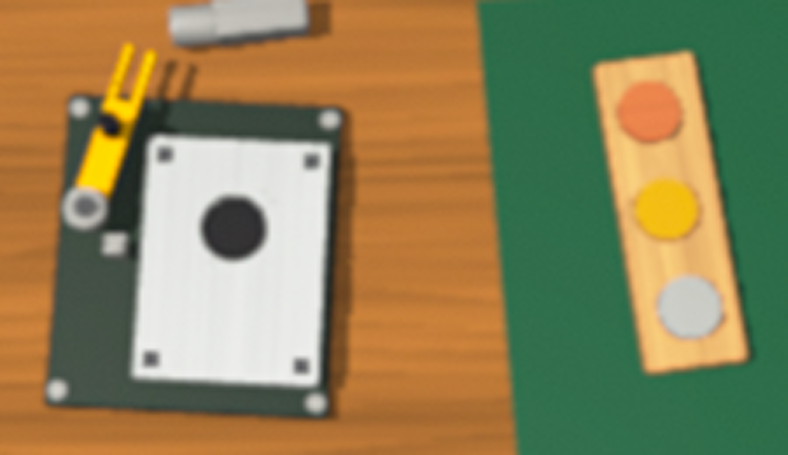

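Crop: the brass disc sits mid-board, the pocket centre is near world (0.540, 0.0175), and the keeper is parked about 15° inwards. Moving over the brass disc.

```bash
python3 -m crank '0.055 0.061 0 -0.0695;0.055 0.061 0 -0.0695;0.055 0.061 0 -0.069;0.055 0.061 0 0;0.055 0.061 0 0' 68 20 && python3 -m crank '0.055 0.061 0 0;0.055 0.061 0 0;0.055 0.061 0 0;0.055 0.061 0 0;0.055 0.061 0 0' && python3 -m crank '0.01 0.01 -0.07 0;0 0 -0.07 0;0 0 0 0;0 0 0 0;0 0 0 0'
python3 - <<'E'
from h import *
im,d,c=grab("wrist",'w1.png');o=ctrl.get_obs();print(o['tool_pos'],o['opening'])
hsv=cv2.cvtColor(im,cv2.COLOR_RGB2HSV)
m=cv2.inRange(hsv,(20,170,100),(35,255,255));cs,_=cv2.findContours(m,0,1)
for k in sorted(cs,key=cv2.contourArea)[-3:]:
    if len(k)>5:
        e=cv2.fitEllipse(k);print(e,cv2.contourArea(k),ray(c,*e[0],.021))
E
```

```text
t: 0.57
tool_pos: [0.4077, -0.4097, 0.231]
tool_rot: [-3.136, -0.186, 0.0]
contact_force: [0.1, -0.2, 0.0]
opening: 0.0582
grip_force: 0.0
t: 0.98
tool_pos: [0.5454, -0.257, 0.231]
tool_rot: [-3.136, -0.187, 0.0]
contact_force: [0.7, -0.5, 0.6]
opening: 0.0583
grip_force: 0.0
t: 1.4
tool_pos: [0.5498, -0.2546, 0.1627]
tool_rot: [3.135, 0.186, 0.002]
contact_force: [0.9, -0.6, 0.8]
opening: 0.058
grip_force: 0.0
[ 0.55029106 -0.25511722  0.16385736] 0.05806468205442662
((347.5161437988281, 232.48385620117188), (1.494966983795166, 6.070001602172852), 45.000003814697266) 2.5 [ 0.54260127 -0.27092604  0.021     ]
((329.1248474121094, 232.0711669921875), (3.4478092193603516, 4.410665035247803), 118.72792053222656) 3.5 [ 0.54111062 -0.25523258  0.021     ]
((339.2411193847656, 230.37991333007812), (6.998829364776611, 16.287792205810547), 60.98611831665039) 21.5 [ 0.5436262  -0.26364598  0.021     ]
```

View pics/w1.png

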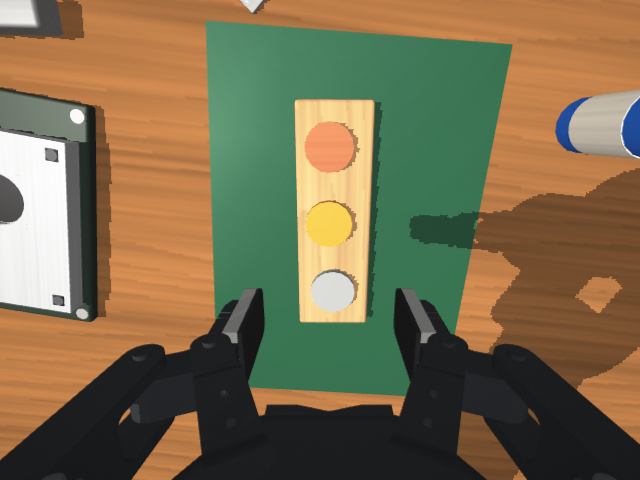

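Wrist view: brass at (329,223), copper at (330,147) and steel at (332,291), with the board aligned to the tool.

```bash
python3 - <<'E'
from h import *
im,d,c=grab("wrist");o=ctrl.get_obs();print(o['tool_pos'])
hsv=cv2.cvtColor(im,cv2.COLOR_RGB2HSV);print(hsv[223,329],hsv[190,310])
m=np.zeros((480,640),np.uint8);m[192:258,303:360]=cv2.inRange(hsv,(20,146,100),(35,255,255))[192:258,303:360]
cs,_=cv2.findContours(m,0,1);k=max(cs,key=cv2.contourArea);e=cv2.fitEllipse(k);print(e,cv2.contourArea(k),ray(c,*e[0],.02))
bs=[ray(c,u,v,.014).round(4) for u,v in((296,100),(374,101),(366,322),(301,322))];print(bs,np.mean(bs,0))
E
```

```text
[ 0.55050247 -0.25531747  0.1643452 ]
[ 23 168 250] [ 21  96 252]
((327.3924255371094, 224.31936645507812), (43.437095642089844, 44.82815933227539), 97.02247619628906) 1527.0 [ 0.5480059  -0.25372018  0.02      ]
[array([ 0.6443, -0.2174,  0.014 ]), array([ 0.6509, -0.2787,  0.014 ]), array([ 0.4547, -0.3019,  0.014 ]), array([ 0.4475, -0.2401,  0.014 ])] [ 0.54935  -0.259525  0.014   ]
```

```bash
python3 -m crank '-0.004 0.002 -0.07 0;0 0 -0.07 0;0 0 -0.07 0;0 0 -0.04 0;0 0 0 0' 62 && python3 -m crank '0 0 -0.006 0;0 0 -0.006 0;0 0 -0.006 0;0 0 -0.004 0;0 0 0 0'
```

```text
t: 1.92
tool_pos: [0.5447, -0.252, 0.0326]
tool_rot: [-3.132, -0.185, 0.009]
contact_force: [-0.3, 0.5, -0.7]
opening: 0.0527
grip_force: 0.0
t: 2.33
tool_pos: [0.5481, -0.2533, 0.0264]
tool_rot: [3.135, 0.187, 0.002]
contact_force: [0.0, 0.1, 0.2]
opening: 0.0528
grip_force: 0.0
```

```bash
python3 -m crank '0 0 -0.004 0;0 0 -0.004 0;0 0 -0.004 0;0 0 -0.004 0;0 0 0 0' && python3 -m crank '0 0 -0.002 0;0 0 -0.002 0;0 0 -0.002 0;0 0 0 0;0 0 0 0'
```

```text
t: 2.75
tool_pos: [0.5471, -0.2526, 0.0166]
tool_rot: [-3.135, -0.187, 0.001]
contact_force: [0.8, 0.6, -0.5]
opening: 0.053
grip_force: 0.0
t: 3.17
tool_pos: [0.5475, -0.2529, 0.0142]
tool_rot: [-3.136, -0.187, 0.0]
contact_force: [0.1, -0.3, -0.2]
opening: 0.053
grip_force: 0.0
```

```bash
python3 -m crank '0 0 0 0;0 0 0 0;0 0 0 0;0 0 0 0;0 0 0 0' 30 30 && python3 -m crank '0 0 0 0;0 0 0.01 0;0 0 0.02 0;0 0 0.03 0;0 0 0 0'
python3 - <<'E'
from h import *
im,d,c=grab("wrist",'w2.png')
cv2.imwrite('pics/w2c.png',cv2.cvtColor(im[100:420,170:490],cv2.COLOR_RGB2BGR))
E
```

```text
t: 3.58
tool_pos: [0.5478, -0.2531, 0.0147]
tool_rot: [3.136, 0.187, 0.001]
contact_force: [-0.4, -0.3, 2.1]
opening: 0.0378
grip_force: 30.2
t: 4.0
tool_pos: [0.5493, -0.254, 0.0477]
tool_rot: [3.133, 0.187, 0.007]
contact_force: [0.7, -0.5, -0.0]
opening: 0.0378
grip_force: 30.2
```

View pics/w2c.png

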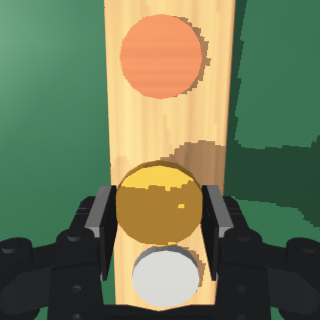

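The disc is gripped level in the jaws, and copper and steel are undisturbed. Next I'll work out the fixture frame, then lay the disc down.

```bash
python3 - <<'E'
from h import *
c=ctrl.get_calibration("top")
P=lambda u,v,z:ray(c,225+u/3.5,185+v/3.5,z)[:2].round(4)
s=[P(*q,.015) for q in((80,107),(330,119),(57,390),(316,403))];print(s,np.mean(s,0))
for a,b in((0,2),(1,3)):
    v=s[a]-s[b];print(np.degrees(np.arctan2(v[1],v[0])),np.hypot(*v))
for a,b in((0,1),(2,3)):
    v=s[a]-s[b];print(np.degrees(np.arctan2(-v[0],v[1])),np.hypot(*v))
print('post',P(85,206,.045),'knob',P(112,122,.06),'tip',P(140,50,.035))
pl=[P(*q,.028) for q in((147,135),(331,143),(133,377),(321,386))];print(pl,np.mean(pl,0)); print('pocket',P(234,228,.028))
E
```

```text
[array([0.6212, 0.1142]), array([ 0.6105, -0.0449]), array([0.4418, 0.1264]), array([ 0.4308, -0.0329])] [0.526075 0.0407  ]
-3.8903787275670134 0.17981434870443455
-3.8204233970913077 0.18010022209869705
-3.8475364070413285 0.15945939922124377
-3.9501237113713024 0.15967933491845462
post [0.551  0.1061] knob [0.5998 0.0881] tip [0.6523 0.0739]
[array([0.599 , 0.0701]), array([ 0.5917, -0.0451]), array([0.4477, 0.0782]), array([ 0.4401, -0.0362])] [0.519625 0.01675 ]
pocket [0.5387 0.016 ]
```

```bash
python3 -m crank '-0.046 0.03 0.05 -0.06;-0.046 0.06 0.03 -0.058;-0.046 0.065 0 0;0 0.08 0 0;0 0.08 0 0' && python3 -m crank '0 0.08 0 0;0 0.08 0 0;0 0.074 0 0;0 0 0 0;0 0 0 0'
```

```text
t: 4.47
tool_pos: [0.4769, -0.0943, 0.0837]
tool_rot: [-3.139, 0.108, 0.001]
contact_force: [1.1, 0.8, -0.8]
opening: 0.0378
grip_force: 30.4
t: 4.88
tool_pos: [0.4778, 0.0234, 0.0837]
tool_rot: [3.14, -0.098, -0.001]
contact_force: [0.4, 0.1, -1.2]
opening: 0.0376
grip_force: 30.5
```

```bash
python3 -m crank '0.002 -0.002 -0.05 0;0 0 -0.04 0;0 0 -0.012 0;0 0 0 0;0 0 0 0' && python3 -m crank '0 0 -0.002 0;0 0 0 0;0 0 -0.002 0;0 0 0 0;0 0 0 0'
```

```text
t: 5.3
tool_pos: [0.4794, 0.0198, 0.0333]
tool_rot: [3.14, -0.106, -0.001]
contact_force: [-0.1, 0.1, -1.1]
opening: 0.0377
grip_force: 30.5
t: 5.72
tool_pos: [0.4798, 0.0206, 0.0317]
tool_rot: [3.14, -0.104, 0.001]
contact_force: [0.2, -0.0, -0.4]
opening: 0.038
grip_force: 30.5
```

```bash
python3 -m crank '0 0 -0.002 0;0 0 0 0;0 0 0 0;0 0 0 0;0 0 0 0' && python3 -m crank '0 0 -0.002 0;0 0 0 0;0 0 0 0;0 0 0 0;0 0 0 0' && python3 -m crank '0 0 -0.002 0;0 0 0 0;0 0 0 0;0 0 0 0;0 0 0 0'
```

```text
t: 6.13
tool_pos: [0.4795, 0.0206, 0.0303]
tool_rot: [3.14, -0.104, -0.0]
contact_force: [-0.1, -0.4, -0.7]
opening: 0.0379
grip_force: 30.5
t: 6.55
tool_pos: [0.4795, 0.0206, 0.0293]
tool_rot: [-3.14, 0.104, 0.0]
contact_force: [0.1, 0.7, -1.1]
opening: 0.0378
grip_force: 30.5
t: 6.97
tool_pos: [0.4798, 0.0206, 0.0287]
tool_rot: [3.14, -0.104, 0.001]
contact_force: [-0.5, 0.5, 2.7]
opening: 0.0376
grip_force: 30.8
```

Light contact with the plate (about 3 N). I'll view the disc and pocket from the wrist while still holding.

```bash
python3 - <<'E'
from h import *
im,d,c=grab("wrist",'w3.png')
E
```

```text
(no output)
```

View pics/w3.png

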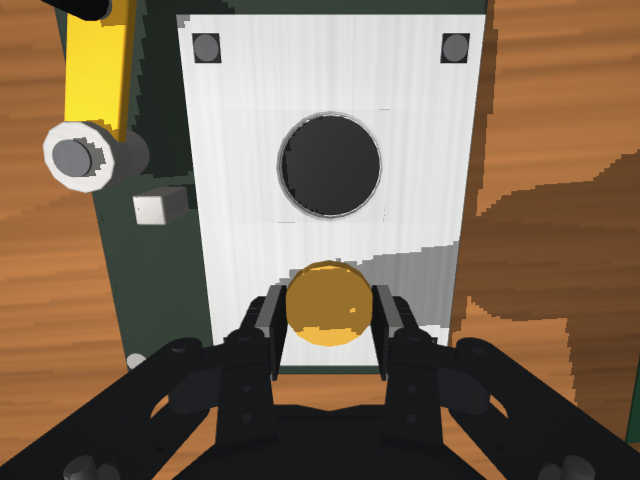

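The disc top is at (329,304) and the pocket mouth at (330,165). Nearly straight ahead.

```bash
python3 - <<'E'
from h import *
im,d,c=grab("wrist");o=ctrl.get_obs();print(o['tool_pos'])
hsv=cv2.cvtColor(im,cv2.COLOR_RGB2HSV)
def ell(m,y0,y1,x0,x1):
    k=np.zeros((480,640),np.uint8);k[y0:y1,x0:x1]=m[y0:y1,x0:x1];cs,_=cv2.findContours(k,0,1);q=max(cs,key=cv2.contourArea);return q
q=ell(cv2.inRange(hsv,(0,0,0),(180,255,120)),100,230,260,400);e=cv2.fitEllipse(cv2.convexHull(q));print('pocket',e)
q2=ell(cv2.inRange(hsv,(0,0,0),(180,255,200)),100,230,260,400);e2=cv2.fitEllipse(cv2.convexHull(q2));print('mouth',e2)
for z,ee in((.027,e),(.028,e2)): print(ray(c,*ee[0],z).round(4))
b=ell(cv2.inRange(hsv,(15,120,60),(35,255,255)),255,350,270,390);x,y,w,h=cv2.boundingRect(b);print('disc',x,y,w,h)
l,r=ray(c,x,304,.035),ray(c,x+w,304,.035);n=ray(c,x+w/2,y+h,.035);print((l+r)/2,np.hypot(*(l-r)[:2]),n,n[:2]+.02*np.array([.9977,-.0671]))
E
```

```text
[0.47979439 0.02053938 0.02865976]
pocket ((328.804443359375, 165.81753540039062), (100.13360595703125, 102.8895263671875), 179.63429260253906)
mouth ((328.81982421875, 165.36160278320312), (105.61868286132812, 109.51532745361328), 10.608631134033203)
[0.5402 0.0174 0.027 ]
[0.5405 0.0173 0.028 ]
disc 285 261 88 86
[0.48140711 0.02116369 0.035     ] 0.03861853374940423 [0.45957129 0.0226074  0.035     ] [0.47952529 0.0212654 ]
```

```bash
python3 -m crank '0.012 -0.0008 0 0;0.012 -0.0008 0 0;0.012 -0.0008 0 0;0.012 -0.0008 0 0;0.012 -0.0008 0 0' 30 20 && python3 -m crank '0.012 -0.0008 0 0;0.012 -0.0008 0 0;0.012 -0.0008 0 0;0.012 -0.0008 0 0;0 0 0 0'; python3 -m crank '0.006 -0.0004 0 0;0.004 -0.0002 0 0;0.003 -0.0002 0 0;0 0 0 0;0 0 0 0'
```

```text
t: 7.48
tool_pos: [0.5102, 0.0185, 0.0286]
tool_rot: [3.14, -0.104, 0.0]
contact_force: [-2.5, -0.3, 5.3]
opening: 0.038
grip_force: 31.1
t: 7.9
tool_pos: [0.5349, 0.0168, 0.0283]
tool_rot: [3.14, -0.104, 0.003]
contact_force: [0.3, -1.2, 1.5]
opening: 0.0382
grip_force: 30.7
t: 8.32
tool_pos: [0.5395, 0.0166, 0.0278]
tool_rot: [-3.14, 0.104, 0.001]
contact_force: [0.7, 0.2, -0.5]
opening: 0.0376
grip_force: 30.5
```

The reaction force has gone and the tool has sunk slightly, so the disc is at the mouth. I'll lower by small amounts to feel.

```bash
python3 -m crank '0 0 -0.002 0;0 0 0 0;0 0 0 0;0 0 0 0;0 0 0 0'
```

```text
t: 8.73
tool_pos: [0.54, 0.0166, 0.0273]
tool_rot: [-3.14, 0.104, -0.0]
contact_force: [-1.0, -0.2, -0.8]
opening: 0.0381
grip_force: 30.5
```

```bash
python3 -m crank '0 0 0 0;0 0 0 0;0 0 0 0;0 0 0 0;0 0 0 0' 54
python3 - <<'E'
from h import *
im,d,c=grab("wrist",'w4.png')
E
```

```text
t: 9.15
tool_pos: [0.5401, 0.0166, 0.0274]
tool_rot: [3.14, -0.104, 0.0]
contact_force: [0.1, 0.2, -0.6]
opening: 0.0461
grip_force: 0.0
```

View pics/w4.png

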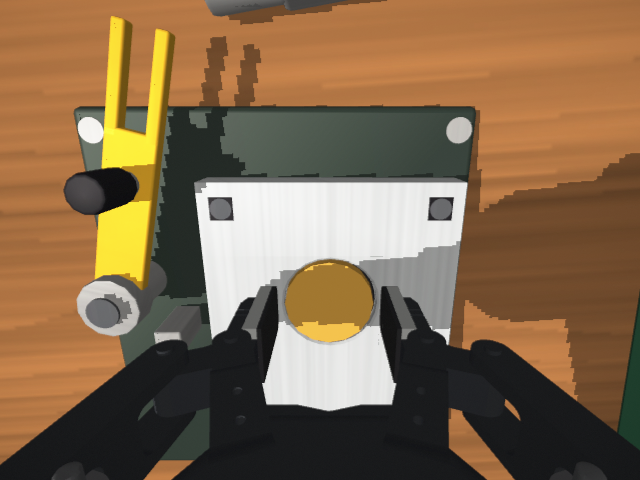

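The disc looks to be in the pocket, with a thin even rim around (329,301). The knob top is at about (85,193). I'll check flatness by depth and raise the arm.

```bash
python3 -m crank '0 0 0.08 0;0 0 0.08 0;0 0 0.04 0;0 0 0 0;0 0 0 0' 100
python3 - <<'E'
from h import *
im,d,c=grab("wrist");o=ctrl.get_obs();print(o['tool_pos'])
hsv=cv2.cvtColor(im,cv2.COLOR_RGB2HSV)
E=np.array(c["extrinsics"]);R=E[:3,:3]
v,u=np.mgrid[:480,:640];C=np.stack([(u-c["cx"])/c["fx"]*d,(v-c["cy"])/c["fy"]*d,d],-1)-E[:3,3];W=C@R
near=np.hypot(W[...,0]-.5404,W[...,1]-.0173);z=W[...,2]
def pl(m):
    A=np.c_[W[m][:,0]-.5404,W[m][:,1]-.0173,np.ones(m.sum())];s=np.linalg.lstsq(A,z[m],rcond=None)[0];return m.sum(),s.round(4)
print('disc',pl((near<.017)&(d>0)&(z<.05)),'plate',pl((near>.025)&(near<.033)&(d>0)&(z>.02)&(z<.04)))
br=((cv2.inRange(hsv,(15,100,60),(35,255,255))>0)&(near<.03)).astype(np.uint8);cs,_=cv2.findContours(br,0,1);q=max(cs,key=cv2.contourArea);print('brass',ray(c,*cv2.fitEllipse(q)[0],.03))
k=(z>.053)&(z<.07)&(hsv[...,2]<90)&(np.hypot(W[...,0]-.6,W[...,1]-.09)<.04);print('knob',k.sum(),W[k].mean(0) if k.any() else 0, np.median(W[k],0) if k.any() else 0)
y=(z>.028)&(z<.042)&(cv2.inRange(hsv,(22,150,100),(35,255,255))>0)&(W[...,1]>.04);print('keeper',y.sum(),W[y].mean(0));
if y.sum()>5:
    vx=cv2.fitLine(W[y][:,:2].astype(np.float32),cv2.DIST_L2,0,.01,.01).ravel();print(vx,np.degrees(np.arctan2(vx[1],vx[0])))
cv2.imwrite('pics/w5.png',cv2.cvtColor(im,cv2.COLOR_RGB2BGR))
E
```

```text
t: 9.62
tool_pos: [0.5412, 0.0165, 0.1293]
tool_rot: [3.14, -0.104, 0.006]
contact_force: [-0.7, 0.1, -0.4]
opening: 0.0856
grip_force: 0.0
[0.53983364 0.01663099 0.12716364]
disc (np.int64(1611), array([-0.0011,  0.0021,  0.0301])) plate (np.int64(2522), array([ 0.0012, -0.0008,  0.0282]))
brass [0.54096833 0.01720497 0.03      ]
knob 495 [0.60060199 0.08993675 0.06068025] [0.60069244 0.08964272 0.06130012]
keeper 2526 [0.60250162 0.09065795 0.03764412]
[ 0.9496559  -0.3132949   0.60250163  0.09065795] -18.25791
```

View pics/w5.png

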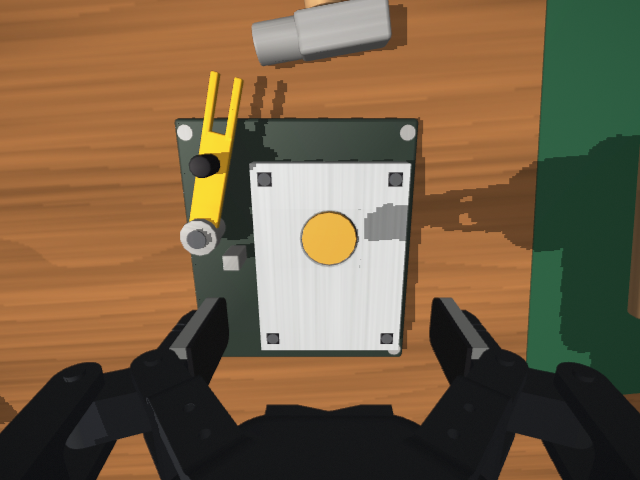

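The disc is home: top 1.9 mm proud and level. The knob is at (0.6007, 0.0898). Pinching it from above.

```bash
python3 -m crank '0.04 0.05 0 -0.075;0.04 0.05 0 -0.075;0.041 0.046 0 0;0 0 0 0;0 0 0 0' 45 20
python3 - <<'E'
from h import *
o=ctrl.get_obs();p=np.array(o['tool_pos']);print(p,o['q'].round(3),((np.array([.6007,.0898,.046])-p)/.5).round(4))
E
```

```text
t: 10.08
tool_pos: [0.5994, 0.0905, 0.1244]
tool_rot: [3.105, -0.469, -0.007]
contact_force: [-0.7, -0.2, -0.6]
opening: 0.0386
grip_force: 0.0
[0.59942977 0.09049243 0.12439944] [ 0.027  0.099  1.748 -0.     1.299  1.898] [ 0.0025 -0.0014 -0.1568]
```

```bash
python3 -m crank '0.0015 -0.0014 -0.06 0;0 0 -0.06 0;0 0 -0.036 0;0 0 0 0;0 0 0 0' && python3 -m crank '0 0 0 0;0 0 0 0;0 0 0 0;0 0 0 0;0 0 0 0' 8
python3 - <<'E'
from h import *
p=ctrl.get_obs()['tool_pos'];P=np.array([.551,.1061]);a0=np.arctan2(*(p[:2]-P)[::-1]);r=np.hypot(*(p[:2]-P));print(p,np.degrees(a0),r)
A=np.radians(np.linspace(np.degrees(a0),-93.85,13));X=P+.052*np.c_[np.cos(A),np.sin(A)];print((np.diff(X,axis=0)/.5).round(4).tolist())
E
```

```text
t: 10.5
tool_pos: [0.5988, 0.0882, 0.0469]
tool_rot: [3.105, -0.473, -0.008]
contact_force: [0.1, 0.3, -0.6]
opening: 0.0379
grip_force: 0.0
t: 10.92
tool_pos: [0.6025, 0.0887, 0.0513]
tool_rot: [-3.106, 0.472, -0.005]
contact_force: [-0.0, -0.9, 5.0]
opening: 0.0122
grip_force: 19.9
[0.60252705 0.08873803 0.05126897] -18.621174006680977 0.054373476841696654
[[-0.0042, -0.0106], [-0.0053, -0.01], [-0.0064, -0.0094], [-0.0074, -0.0086], [-0.0083, -0.0078], [-0.0091, -0.0068], [-0.0098, -0.0058], [-0.0104, -0.0047], [-0.0108, -0.0035], [-0.0111, -0.0023], [-0.0113, -0.0011], [-0.0114, 0.0001]]
```

```bash
python3 -m crank '0 0 0.004 0;-0.0021 -0.0053 0 -0.02;-0.0021 -0.0053 0 -0.02;-0.0053 -0.01 0 -0.04;0 0 0 0' && python3 -m crank '-0.0064 -0.0094 0 -0.05;-0.0074 -0.0086 0 -0.05;-0.0083 -0.0078 0 -0.05;0 0 0 0;0 0 0 0'
python3 - <<'E'
from h import *
p=ctrl.get_obs()['tool_pos'];P=np.array([.551,.1061]);v=p[:2]-P;print(p,np.degrees(np.arctan2(v[1],v[0])),np.hypot(*v))
E
```

```text
t: 11.33
tool_pos: [0.597, 0.0785, 0.0515]
tool_rot: [-3.069, 0.669, -0.003]
contact_force: [3.7, -0.1, -1.3]
opening: 0.0125
grip_force: 20.2
t: 11.75
tool_pos: [0.5862, 0.0651, 0.0515]
tool_rot: [2.971, -1.02, 0.004]
contact_force: [4.6, -2.5, -2.3]
opening: 0.0121
grip_force: 20.2
[0.58615425 0.06509763 0.05152482] -49.391161665049275 0.05400940632488582
```

```bash
python3 -m crank '-0.0085 -0.0070 0 -0.05;-0.0095 -0.006 0 -0.05;-0.010 -0.0050 0 -0.05;-0.0106 -0.0035 0 -0.05;0 0 0 0' && python3 -m crank '-0.011 -0.0023 0 -0.03;-0.006 -0.0006 0 0;-0.004 0 0 0;0 0 0 0;0 0 0 0'
```

```text
t: 12.17
tool_pos: [0.5662, 0.0547, 0.0516]
tool_rot: [2.774, -1.474, 0.001]
contact_force: [2.1, -2.0, -1.5]
opening: 0.0126
grip_force: 20.2
t: 12.58
tool_pos: [0.5555, 0.0538, 0.0515]
tool_rot: [2.74, -1.537, -0.001]
contact_force: [1.1, 0.2, 1.8]
opening: 0.0126
grip_force: 20.4
```

Now the last millimetres to the stop, watching the force.

```bash
python3 -m crank '-0.004 0 0 0;-0.004 0 0 0;0 0 0 0;0 0 0 0;0 0 0 0' && python3 -m crank '-0.004 0 0 0;-0.003 0 0 0;0 0 0 0;0 0 0 0;0 0 0 0'
```

```text
t: 13.0
tool_pos: [0.5519, 0.0535, 0.0516]
tool_rot: [-2.738, 1.539, -0.001]
contact_force: [2.7, -0.1, 1.3]
opening: 0.0123
grip_force: 20.3
t: 13.42
tool_pos: [0.5483, 0.0536, 0.0516]
tool_rot: [-2.738, 1.539, -0.0]
contact_force: [3.6, 0.9, 1.7]
opening: 0.0122
grip_force: 20.3
```

```bash
python3 -m crank '-0.002 0 0 0;-0.002 0 0 0;0 0 0 0;0 0 0 0;0 0 0 0' && python3 -m crank '-0.002 0 0 0;-0.002 0 0 0;0 0 0 0;0 0 0 0;0 0 0 0'
```

```text
t: 13.83
tool_pos: [0.5482, 0.0536, 0.0517]
tool_rot: [-2.736, 1.538, -0.007]
contact_force: [9.7, 1.4, -3.2]
opening: 0.0127
grip_force: 20.0
t: 14.25
tool_pos: [0.548, 0.0536, 0.0518]
tool_rot: [-2.733, 1.537, -0.014]
contact_force: [17.1, 1.9, -8.1]
opening: 0.0125
grip_force: 19.8
```

The stop is met. Easing off the load, then releasing and rising.

```bash
python3 -m crank '0.004 0 0 0;0.002 0 0 0;0 0 0 0;0 0 0 0;0 0 0 0' && python3 -m crank '0 0 0 0;0 0 0 0;0 0 0 0;0 0 0 0;0 0 0 0' 40 && python3 -m crank '0 0 0.03 0;0 0 0.06 0;0 0 0.08 0;0 0 0.08 0;0 0 0 0' && python3 -m crank '-0.07 0 0 0;-0.07 0 0 0;-0.07 0 0 0;0 0 0 0;0 0 0 0'
python3 - <<'E'
from h import *
im,d,c=grab("wrist",'w6.png');im,d,c=grab("top",'t6.png')
a=cv2.imread('pics/w6.png');b=cv2.resize(cv2.imread('pics/t6.png')[170:330,210:450],(480,320));cv2.imwrite('pics/f.png',np.hstack([cv2.resize(a,(427,320)),b])[:, :][:, ::1] if 0 else cv2.resize(np.hstack([cv2.resize(a,(427,320)),b]),(800,282)))
E
```

```text
t: 14.67
tool_pos: [0.5483, 0.0537, 0.0516]
tool_rot: [-2.737, 1.539, -0.004]
contact_force: [7.0, 1.5, -0.4]
opening: 0.0124
grip_force: 20.3
t: 15.08
tool_pos: [0.5462, 0.0535, 0.0506]
tool_rot: [2.738, -1.539, -0.003]
contact_force: [-0.7, 0.4, -0.4]
opening: 0.0341
grip_force: 0.0
t: 15.5
tool_pos: [0.5519, 0.0533, 0.1863]
tool_rot: [-2.732, 1.536, -0.021]
contact_force: [1.7, 0.4, 1.3]
opening: 0.034
grip_force: 0.0
t: 15.92
tool_pos: [0.4405, 0.0536, 0.1755]
tool_rot: [2.738, -1.539, -0.0]
contact_force: [0.5, -0.5, -0.4]
opening: 0.0343
grip_force: 0.0
```

View pics/f.png

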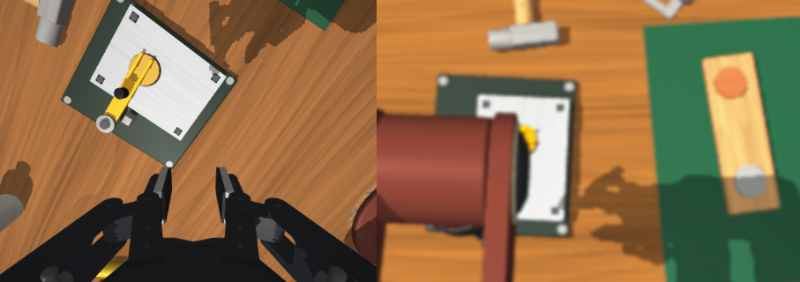

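Keeper lies over the disc and against its stop, and copper and steel are in place. One numeric check before handing in.

```bash
python3 - <<'E'
from h import *
im,d,c=grab("wrist");hsv=cv2.cvtColor(im,cv2.COLOR_RGB2HSV)
E=np.array(c["extrinsics"]);v,u=np.mgrid[:480,:640]
W=(np.stack([(u-c["cx"])/c["fx"]*d,(v-c["cy"])/c["fy"]*d,d],-1)-E[:3,3])@E[:3,:3];z=W[...,2];r=np.hypot(W[...,0]-.5404,W[...,1]-.0173)
y=(z>.0345)&(z<.042)&(cv2.inRange(hsv,(15,120,60),(35,255,255))>0)&(np.hypot(W[...,0]-.551,W[...,1]-.106)<.125)
f=cv2.fitLine(W[y][:,:2].astype(np.float32),cv2.DIST_HUBER,0,.01,.01).ravel();print(y.sum(),f,np.degrees(np.arctan2(f[1],f[0])))
m=(r<.018)&(z<.0325)&(z>.02)&(cv2.inRange(hsv,(10,100,50),(35,255,255))>0);A=np.c_[W[m][:,0]-.5404,W[m][:,1]-.0173,np.ones(m.sum())];print(m.sum(),np.linalg.lstsq(A,z[m],rcond=None)[0].round(4))
E
```

```text
2251 [0.04647733 0.99891937 0.5451165  0.03859393] 87.33608
1115 [0.0022 0.0017 0.0302]
```

```bash
python3 - <<'E'
from h import *
im,d,c=grab("wrist");hsv=cv2.cvtColor(im,cv2.COLOR_RGB2HSV)
E=np.array(c["extrinsics"]);v,u=np.mgrid[:480,:640]
W=(np.stack([(u-c["cx"])/c["fx"]*d,(v-c["cy"])/c["fy"]*d,d],-1)-E[:3,3])@E[:3,:3];z=W[...,2]
p=(z>.0265)&(z<.0295)&(np.hypot(W[...,0]-.52,W[...,1]-.017)<.11)
print(cv2.minAreaRect((W[p][:,:2]*1000).astype(np.float32)))
y=(z>.0355)&(z<.0395)&(cv2.inRange(hsv,(20,120,60),(35,255,255))>0)&(np.hypot(W[...,0]-.551,W[...,1]-.106)<.125)
Q=(W[y][:,:2]*1000).astype(np.float32);print(cv2.minAreaRect(Q))
k=(z>.0595)&(z<.064)&(hsv[...,2]<90)&(np.hypot(W[...,0]-.5475,W[...,1]-.054)<.02);print('knob',k.sum(),W[k].mean(0))
t=(np.hypot(W[...,0]-.551,W[...,1]-.106)<.02)&(z>.04)&(z<.1);zm=np.percentile(z[t],90);t&=z>zm-.002;print('post',W[t].mean(0),t.sum())
E
```

```text
((520.4353637695312, 28.507625579833984), (133.2056121826172, 150.4635009765625), 86.26054382324219)
((547.0089111328125, 49.34178161621094), (99.59595489501953, 20.338945388793945), 86.10150909423828)
knob 263 [0.54684364 0.05497919 0.06152775]
post [0.55086781 0.10719257 0.0473484 ] 208
```

The keeper's edges are at 86.1° against 86.26° for the plate's axis, so it is at its stop. The disc is flat and 2 mm proud. Handing in.

```bash
python3 -c "
from station import ctrl
print(ctrl.finish_job())"
```

```text
the job is handed in; nothing more can be done
None
```

The brass disc is seated flat in the pocket, about 2 mm proud, and the keeper is swung over it to its stop and released; the other discs, bottles and screwdriver were not touched, and I handed the job in about 16 s into the 67 s allowed, though no verdict was returned.

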